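# Gauge the ink-roller sleeves

### The job

Test the two tan rubber ink-roller sleeves on the gauge pin, the steel pin on the wooden block: slide the sleeve whose bore fits over the pin fully down onto it, until it stands on the block, and leave it there. Put the other sleeve, whose bore is too small for the pin, into the red basket on the desk.

Things in the scene. Friction and masses are not known exactly. Their poses are not given: they have to be found in the camera images.
- wide_mid (a point): Wide-bore sleeve, the one that fits the pin: tan gum-rubber tube standing on end, loose, 50 mm high, 50 mm outside diameter, through bore 34 mm (wall 8 mm), about 60 g. The point is its centre, half-way up, on its axis (25 mm above the desk at the start); z runs along the tube.
- narrow_mid (a point): Narrow-bore sleeve, the reject: tan gum-rubber tube standing on end, loose, the same outside (50 mm high, 50 mm diameter) but a through bore of only 16 mm (wall 17 mm), so it cannot pass over the pin; about 90 g. The point is its centre, half-way up, on its axis; z runs along the tube.
- pin_foot (a point): Foot of the gauge pin: the point on the pin's axis at the top face of its block, 12 mm above the desk. Block: wood, 110 x 110 x 12 mm, fixed to the desk. Pin: upright steel, 26 mm in diameter, its tip 58 mm above this point; the top 18 mm taper to 10 mm in diameter. A sleeve that is fully home stands on the block, its centre 25 mm above this point. z is up.
- basket_in (a point): Red plastic open basket, slatted, fixed to the desk, outside 170 mm (its x) by 190 mm (its y) and 50 mm high, walls and floor 5 mm. The point is the centre of its inner floor, 5 mm above the desk; x and y run along its sides, z is up. Inside 160 x 180 mm.
Not all that is in view belongs to the job. Leave any blue look-alike of the part that bears narrow_mid alone.

How it is judged:
At the end, for the whole second after the job is handed in: Wide sleeve fully home on the pin: centre within 10 mm of the pin's axis, 18 to 31 mm above the block's top, within 10 degrees of upright. Narrow sleeve inside the red basket, standing or lying: centre between its walls, under 38 mm above its floor. Both at rest (horizontal distance between wide_mid and pin_foot below 0.01 m and z of wide_mid in the frame of pin_foot between 0.018 and 0.031 m and (angle between wide_mid's own z axis and vertical below 0.17 rad or angle between wide_mid's own z axis and vertical above 2.97 rad) and linear speed of each of wide, narrow below 0.03 m/s and x of narrow_mid in the frame of basket_in between -0.078 and 0.078 m and y of narrow_mid in the frame of basket_in between -0.088 and 0.088 m and z of narrow_mid in the frame of basket_in between 0 and 0.038 m); the robot touches nothing.
It also fails if it takes over 58 s, if anything falls off the work surface, if the arm or the gripper's body presses on something with over 40 N, if the wrist force passes 120 N, or if a joint passes its speed limit or range.

### The arm

A 7-joint arm with a two-finger parallel gripper is mounted at the origin on the work surface. World frame = base frame: x ahead of the robot, y to its left, z up, the work surface at z = 0. Lengths are in m, angles in rad, forces in N, time in s.
With the tool pointing down it reaches from about 0.4 to 0.85 m from the base axis. Payload 10.4 kg.
Tool frame: the origin (TCP) lies at the very end of the fingers, on their centre line; the grasp point (between the pads) lies 19 mm behind it; x points along the fingers, z is the direction in which the jaws open and shut, and the axes are right-handed (so a half turn about x gives the same grasp; the last joint's range is limited). The gripper opens to 85 mm and grips with 20 to 120 N. Pads are 22 mm wide; open, the fingers measure 114 mm over their backs; the gripper's body (76 mm by 85 mm) begins 54 mm behind the grasp point. The pads swing forward as they close: fully open they stand 13 mm farther back than shut.
Start: joints at [1.109, 0.332, -0.065, 1.46, 0.022, 1.35, -0.088], TCP at [0.266, -0.566, 0.231] pointing down, gripper open.
Joint ranges: [-2.6, 2.6], [-0.5, 2.12], [-1.47, 1.34], [0.16, 2.42], [-1.27, 4.41], [0.06, 2.06], [-2.6, 2.6]. Speed limits (rad/s): [2.22, 2.22, 2.79, 2.79, 3.14, 3.14, 3.14].

### API

Orientations are given as a unit quaternion [x, y, z, w].
In Python, from workcell import telemetry, viewer, manip, spot_in, mark_of gives the robot as it stands. The module is installed in compiled form; this text tells all that it offers.
- The arm moves only by the shell command python3 -m crank 'ROWS' [FORCE]. ROWS is JSON, a list of rows, each a list of 3 entries, a list of its own where there are three numbers: the closure, from 0 (fully open) to 1 (shut), then the shift along the world's x, y, z in cm, then the turn, a rotation vector about the world's x, y, z in rad. A call has 1 to 12 rows; each row shifts and turns the commanded pose from where the row before left it; what a row does not reach is not made up. A row lasts 1/12 s, in which the tool goes at most 41.7 mm and 7.16 degrees, less where a joint would pass 70% of its speed; a pose out of reach is approached as far as the arm can. A call with a gripper value outside its range is refused whole. The fingers move at their own pace and stop on an object; FORCE is the grip in N (left out, the last holds). Time passes only in rows, so rows that do not move let the fingers close. It gives the time, the measured TCP pose, the force and the opening at its end, in the units of the state.
- telemetry.get_obs(): the state, without advancing time (a new reading comes with each control period).
- viewer.camera(name): name is "scene" or "side" or "wrist"; returns a dict with "frame" (480x640x3 uint8, red, green, blue), "intrinsics" (3x3 intrinsics, pixels), "cam_to_world" (4x4, takes a point from camera to world coordinates). Camera axes: x right, y up, looking along -z (the intrinsics and any distortion apply to the point x, -y, -z); pixel columns grow to the right and rows downward; lengths in m; the calibration is good to about 2 mm. The wrist camera is an equidistant fisheye: a pixel r from the principal point sees the ray r / f radians off the axis. A picture is of the moment at which its call begins. There is no depth.
- manip.hand_in(): hands the job in, once; it reports no verdict.
Trained networks look in a picture, given as the dict that the camera call returned (one of the last four; its "shot" number tells which), for a name from the list of things; names that differ only in an ending like _2 or _b are one class to them, and where a whole thing is asked for, a point or a joint stands for the part that bears it (a point fixed in the world has none). Each returns a list of dicts, best first, with "conf" (0 to 1); they miss things now and then, are a little off and sometimes report something else, mostly with a low value. They report only what shows in the picture. A call takes as long as a camera call. They do not tell look-alikes from the thing itself.
- spot_in(thing, picture): "location" ([x, y, z] in m, in the coordinates of the camera as it stood for that picture, good to about 4 mm: the middle of the surface that is visible of it).
- mark_of(thing, picture): "location" ([x, y, z] in m, in the coordinates of the camera as it stood for that picture, good to about 4 mm: a listed point, or the origin of a listed thing).
The state is a dict: "clock": time; "joint_pos": joint angles; "joint_velocities": joint speeds; "tau": joint torques, N m; "position": TCP position; "ee_rot": TCP orientation; "ft_force": force on the tool from outside, world axes, zero at the start; "torque": the same for the moment, N m; "grip_width": opening from 0.0 (shut) to 1.0 (fully open).
Only numpy, scipy, OpenCV 4.12 (cv2) and the standard library are available. Lean on these libraries where they do the work, as an engineer would, in place of code of your own. Each camera call takes 0.05 s, during which the arm holds its last target. There are 200 camera calls.

## Working session

There is one attempt and no reset: what is moved stays moved. The work goes in short steps, Python scripts to look and compute and a shell command to move; the robot and the scene stay as the last step left them, time stands still between calls to the robot, and variables do not carry over. Pictures are saved under pics/ and viewed, about 8 in all and at most 12, crops included, and the job is handed in when it is done.

```bash
mkdir -p pics
cat > h.py <<'E'
import numpy as np, cv2
from workcell import telemetry, viewer, manip, spot_in, mark_of
def save(n,f): cv2.imwrite(f'pics/{n}.png',np.ascontiguousarray(f[...,::-1]))
def world(p,l): return (np.array(p['cam_to_world'])@np.r_[l,1])[:3]
def pix(p,w):
    T=np.linalg.inv(np.array(p['cam_to_world']));c=(T@np.r_[w,1])[:3];K=np.array(p['intrinsics'])
    q=K@np.array([c[0],-c[1],-c[2]]);return q[:2]/q[2]
E
python3 - <<'E'
from h import *
np.set_printoptions(precision=3,suppress=True)
o=telemetry.get_obs();print(o['position'],o['ee_rot'],o['clock'],o['ft_force'])
fr=[]
for c in ['scene','side']:
    p=viewer.camera(c);fr.append(p['frame'])
    print(c,np.array(p['cam_to_world'])[:3,3])
    for n in ['wide_mid','narrow_mid','pin_foot','basket_in']:
        for r in mark_of(n,p):
            w=world(p,r['location']);print(n,round(r['conf'],2),w,pix(p,w))
save('scene0',fr[0]);save('side0',fr[1])
E
```

```text
[ 0.265 -0.565  0.231] [ 0.379  0.597 -0.379  0.596] 0.0 [-0.515  0.912  0.618]
scene [1.3   0.306 1.058]
wide_mid 0.86 [ 0.614 -0.022  0.021] [296.765 305.416]
narrow_mid 0.95 [ 0.435 -0.092  0.028] [299.666 234.497]
narrow_mid 0.94 [ 0.37  -0.285  0.02 ] [236.831 196.512]
narrow_mid 0.9 [ 0.507 -0.149  0.027] [263.106 250.038]
narrow_mid 0.89 [0.361 0.022 0.023] [358.294 227.814]
narrow_mid 0.89 [ 0.601 -0.15   0.026] [243.691 281.235]
pin_foot 0.85 [0.514 0.31  0.007] [465.336 321.425]
pin_foot 0.39 [ 0.615 -0.02   0.022] [297.468 305.712]
basket_in 0.57 [ 0.546 -0.317  0.002] [189.206 248.761]
side [ 0.298 -0.53   0.727]
wide_mid 0.65 [ 0.612 -0.018  0.026] [373.51  227.988]
narrow_mid 0.91 [ 0.504 -0.147  0.026] [344.562 303.786]
narrow_mid 0.87 [ 0.376 -0.285  0.026] [295.18  413.574]
narrow_mid 0.82 [ 0.434 -0.091  0.027] [291.327 287.879]
narrow_mid 0.82 [ 0.599 -0.149  0.026] [398.945 288.575]
narrow_mid 0.79 [0.356 0.02  0.024] [227.289 249.824]
pin_foot 0.62 [0.515 0.312 0.011] [267.589 131.132]
basket_in 0.87 [ 0.545 -0.317  0.008] [415.069 399.48 ]
```

View pics/scene0.png

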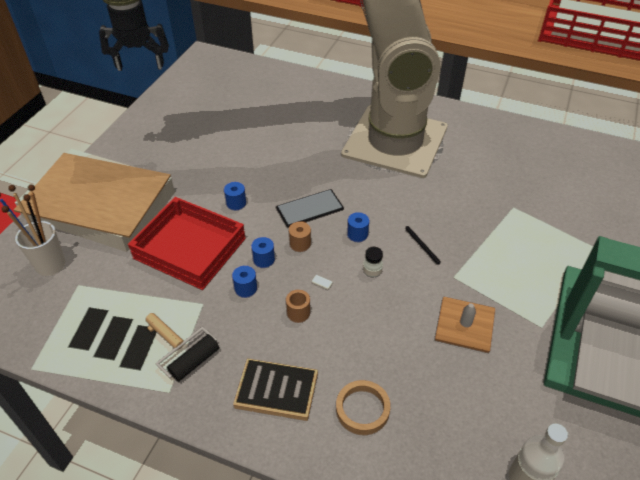

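View pics/side0.png

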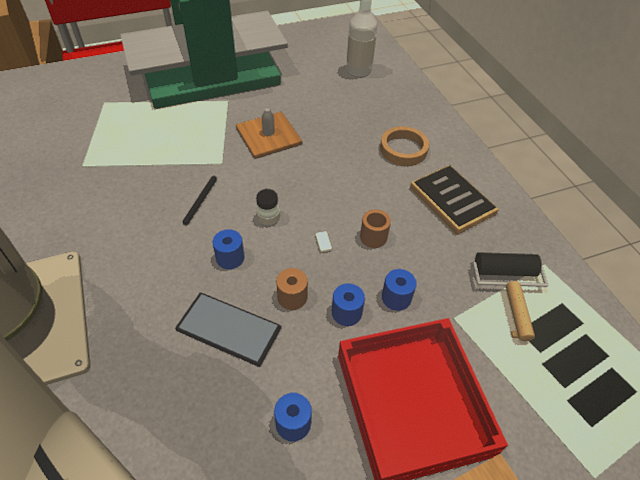

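Tan candidates: scene (300,235), thick wall and small bore, so the narrow sleeve. Scene (297,305), thin wall and wide bore, so the wide sleeve. The blue ones at (235,196), (263,252), (245,282) and (358,228) are look-alikes, and the tan ring at (363,407) is too large. I'll confirm in one crop.

Run:
```python
from h import *
from scipy.spatial.transform import Rotation as R
np.set_printoptions(precision=3,suppress=True)
o=telemetry.get_obs();print(R.from_quat(o['ee_rot']).as_matrix())
a=viewer.camera('scene');b=viewer.camera('side')
for p,n in ((a,'scene'),(b,'side')):
    for t in ['wide_mid','narrow_mid','pin_foot','basket_in']:
        r=[world(p,x['location']) for x in mark_of(t,p)]
        if t=='narrow_mid': r=[w for w in r if abs(w[0]-.435)<.02]
        print(n,t,r[:1])
    print('phone/eraser px->z0')
    K=np.array(p['intrinsics']);T=np.array(p['cam_to_world'])
    for u,v in ({'scene':[(276,207),(330,190),(344,207),(288,226),(322,283)],'side':[(200,293),(281,327),(262,364),(177,328),(323,242)]}[n]):
        d=np.linalg.solve(K,[u,v,1]);d=T[:3,:3]@np.array([d[0],-d[1],-d[2]]);print((T[:3,3]-d*T[2,3]/d[2])[:2],end=' ')
    print()
c1=cv2.resize(a['frame'][185:335,220:400],None,fx=2.2,fy=2.2,interpolation=cv2.INTER_CUBIC)
c2=cv2.resize(b['frame'][195:345,250:430],None,fx=2.2,fy=2.2,interpolation=cv2.INTER_CUBIC)
save('crop',np.hstack([c1,c2]))
```

```text
[[ 0.     0.905  0.425]
 [-0.     0.425 -0.905]
 [-1.     0.     0.   ]]
scene wide_mid [array([ 0.614, -0.018,  0.024])]
scene narrow_mid [array([ 0.437, -0.093,  0.029])]
scene pin_foot [array([0.515, 0.309, 0.009])]
scene basket_in [array([ 0.545, -0.318,  0.005])]
phone/eraser px->z0
[ 0.35  -0.192] [ 0.245 -0.092] [ 0.288 -0.039] [ 0.397 -0.139] [ 0.525 -0.002] 
side wide_mid [array([ 0.608, -0.02 ,  0.024])]
side narrow_mid [array([ 0.431, -0.09 ,  0.025])]
side pin_foot [array([0.514, 0.311, 0.013])]
side basket_in [array([ 0.542, -0.32 ,  0.006])]
phone/eraser px->z0
[ 0.294 -0.035] [ 0.401 -0.139] [ 0.355 -0.189] [ 0.247 -0.087] [ 0.524 -0.   ]
```

View pics/crop.png

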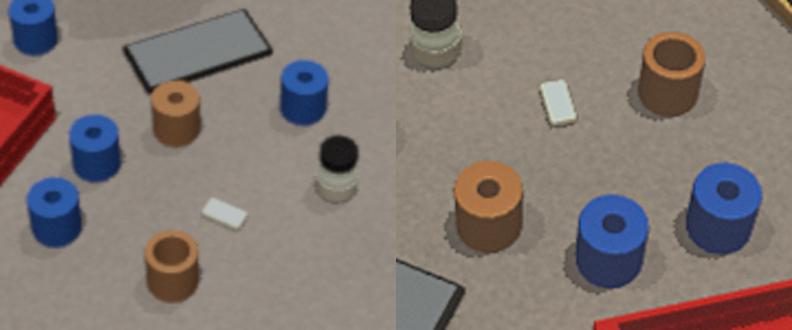

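Confirmed: the sleeve at (0.435,-0.091) has the small bore (narrow), and the one at (0.613,-0.020) has the wide bore. I'll take the narrow one first with the jaws along y, which clears the phone corner and the blue sleeve.

```bash
python3 -m crank '[[0,[1.4,3.9,0],[0,0,-0.109]],[0,[1.4,3.9,0],[0,0,-0.109]],[0,[1.4,3.9,0],[0,0,-0.109]],[0,[1.4,3.9,0],[0,0,-0.109]],[0,[1.4,3.9,0],[0,0,0]],[0,[1.4,3.9,0],[0,0,0]],[0,[1.4,3.9,0],[0,0,0]],[0,[1.4,3.9,0],[0,0,0]],[0,[1.4,3.9,0],[0,0,0]],[0,[1.4,3.9,0],[0,0,0]],[0,[1.4,3.9,0],[0,0,0]],[0,[1.4,3.9,0],[0,0,0]]]' 40
python3 -m crank '[[0,[0.2,0.6,-3],[0,0,0]],[0,[0,0,-3],[0,0,0]],[0,[0,0,0],[0,0,0]],[0,[0,0,0],[0,0,0]]]'
python3 - <<'E'
from h import *
p=viewer.camera('wrist')
for r in mark_of('narrow_mid',p): print(r['conf'],world(p,r['location']))
save('w1',p['frame'])
E
```

```text
clock: 2.0
position: [0.4338, -0.0958, 0.2317]
ee_rot: [0.499, 0.5, -0.499, 0.501]
ft_force: [1.1, -0.7, -0.1]
grip_width: 1.001
clock: 2.33
position: [0.4347, -0.0918, 0.171]
ee_rot: [0.499, 0.501, -0.5, 0.5]
ft_force: [-0.1, -0.9, 0.3]
grip_width: 1.001
0.9 [ 0.37275499 -0.28439375  0.02527677]
0.84 [ 0.51333693 -0.14829922  0.02345484]
0.74 [ 0.59632962 -0.14601243  0.02888478]
0.71 [0.35471611 0.02404552 0.02461529]
0.7 [ 0.43520406 -0.09107313  0.02433746]
```

```bash
python3 -m crank '[[0,[0,0,-4],[0,0,0]],[0,[0,0.1,-4],[0,0,0]],[0,[0,0,-4],[0,0,0]],[0,[0,0,-2],[0,0,0]],[0,[0,0,-1.9],[0,0,0]],[0,[0,0,0],[0,0,0]],[0,[0,0,0],[0,0,0]]]' 40
python3 -m crank '[[1,[0,0,0],[0,0,0]],[1,[0,0,0],[0,0,0]],[1,[0,0,0],[0,0,0]],[1,[0,0,0],[0,0,0]],[1,[0,0,0],[0,0,0]],[1,[0,0,0],[0,0,0]],[1,[0,0,0],[0,0,0]],[1,[0,0,0],[0,0,0]],[1,[0,0,0],[0,0,0]],[1,[0,0,0],[0,0,0]]]' 40
python3 -m crank '[[1,[0,0,2],[0,0,0]],[1,[0,0,4],[0,0,0]],[1,[0,0,4],[0,0,0]],[1,[0,0,4],[0,0,0]],[1,[0,0,2],[0,0,0]],[1,[0,0,0],[0,0,0]],[1,[0,0,0],[0,0,0]]]'
```

```text
clock: 3.02
position: [0.4362, -0.0914, 0.0133]
ee_rot: [0.5, 0.5, -0.499, 0.501]
ft_force: [0.2, -0.3, 0.9]
grip_width: 1.0
clock: 3.85
position: [0.4367, -0.0912, 0.0141]
ee_rot: [0.5, 0.5, -0.499, 0.502]
ft_force: [-3.1, -0.6, 11.6]
grip_width: 0.579
clock: 4.43
position: [0.4362, -0.0911, 0.1737]
ee_rot: [0.5, 0.499, -0.499, 0.502]
ft_force: [-0.3, -0.4, -2.2]
grip_width: 0.583
```

Held (opening 49.5 mm, extra 2 N of weight). Now to the basket.

```bash
python3 -m crank '[[1,[1.5,-3.2,0],[0,0,0]],[1,[1.5,-3.2,0],[0,0,0]],[1,[1.5,-3.2,0],[0,0,0]],[1,[1.5,-3.2,0],[0,0,0]],[1,[1.6,-3.3,0],[0,0,0]],[1,[1.6,-3.3,0],[0,0,0]],[1,[1.6,-3.3,0],[0,0,0]],[1,[0,0,-4],[0,0,0]],[1,[0,0,-4],[0,0,0]],[1,[0,0,0],[0,0,0]]]'
python3 - <<'E'
from h import *
p=viewer.camera('wrist');q=viewer.camera('side')
for r in mark_of('basket_in',p): print(r['conf'],world(p,r['location']))
save('w2',np.hstack([p['frame'],q['frame']])[::2,::2])
E
```

```text
clock: 5.27
position: [0.5383, -0.3155, 0.0824]
ee_rot: [0.498, 0.506, -0.501, 0.496]
ft_force: [-1.0, 0.8, -3.2]
grip_width: 0.582
0.84 [ 0.54038029 -0.31557187  0.00629161]
```

View pics/w2.png

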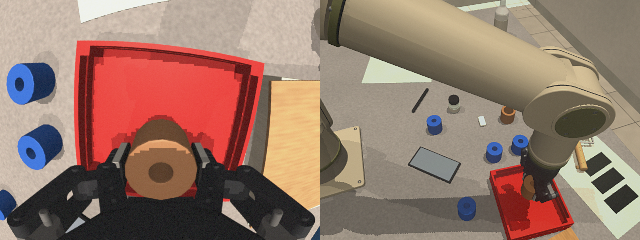

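The wrist view (sleeve at about (160,165)) shows the sleeve held between the pads, above the middle of the red basket and clear of its walls. Lower and release.

```bash
python3 -m crank '[[1,[0,0,-3],[0,0,0]],[1,[0,0,-2],[0,0,0]],[1,[0,0,-0.8],[0,0,0]],[1,[0,0,0],[0,0,0]],[0.1,[0,0,0],[0,0,0]],[0.1,[0,0,0],[0,0,0]],[0.1,[0,0,0],[0,0,0]],[0.1,[0,0,0],[0,0,0]],[0.1,[0,0,0],[0,0,0]]]'
python3 -m crank '[[0.1,[0,0,4],[0,0,0]],[0.1,[0,0,4],[0,0,0]],[0,[0,0,4],[0,0,0]],[0,[0,0,2],[0,0,0]],[0,[0.9,3.6,0],[0,0,0]],[0,[0.9,3.6,0],[0,0,0]],[0,[0.9,3.6,0],[0,0,0]],[0,[0.9,3.6,0],[0,0,0]],[0,[0.9,3.6,0],[0,0,0]],[0,[0.9,3.6,0],[0,0,0]],[0,[0.9,3.6,0],[0,0,0]],[0,[0.9,3.6,0],[0,0,0]]]'
python3 -m crank '[[0,[0,0.7,0],[0,0,0]],[0,[0,0,0],[0,0,0]],[0,[0,0,0],[0,0,0]]]'
python3 - <<'E'
from h import *
for c in ('wrist','scene','side'):
    p=viewer.camera(c)
    for t in ('wide_mid','narrow_mid','basket_in'):
        for r in mark_of(t,p): print(c,t,round(r['conf'],2),world(p,r['location']).round(4))
E
```

```text
clock: 6.17
position: [0.544, -0.318, 0.0352]
ee_rot: [0.499, 0.5, -0.499, 0.501]
ft_force: [-0.4, -0.7, 0.0]
grip_width: 0.903
clock: 7.17
position: [0.6158, -0.0281, 0.1749]
ee_rot: [0.499, 0.5, -0.499, 0.501]
ft_force: [0.0, -0.1, -0.6]
grip_width: 1.001
clock: 7.42
position: [0.6155, -0.0227, 0.1745]
ee_rot: [0.499, 0.501, -0.499, 0.501]
ft_force: [0.5, -0.9, -0.5]
grip_width: 1.001
wrist wide_mid 0.68 [ 0.6147 -0.0204  0.0278]
wrist narrow_mid 0.75 [ 0.3743 -0.2866  0.0232]
wrist narrow_mid 0.63 [ 0.5451 -0.3188  0.0306]
wrist narrow_mid 0.58 [ 0.5978 -0.148   0.0298]
wrist basket_in 0.85 [ 0.54   -0.3146  0.0078]
scene wide_mid 0.79 [ 0.6165 -0.0202  0.0233]
scene narrow_mid 0.85 [ 0.5409 -0.3187  0.0359]
scene narrow_mid 0.7 [ 0.5076 -0.15    0.0218]
scene narrow_mid 0.65 [ 0.5996 -0.1486  0.0241]
scene narrow_mid 0.63 [0.3635 0.023  0.0233]
scene narrow_mid 0.6 [ 0.3726 -0.2859  0.0229]
scene basket_in 0.8 [ 0.5452 -0.3175  0.0037]
side wide_mid 0.9 [ 0.6123 -0.0202  0.0254]
side narrow_mid 0.93 [ 0.5979 -0.1473  0.0251]
side narrow_mid 0.8 [0.3589 0.0214 0.0228]
side narrow_mid 0.67 [ 0.376  -0.2833  0.0245]
side narrow_mid 0.6 [ 0.5386 -0.3203  0.0316]
side narrow_mid 0.59 [ 0.5087 -0.1466  0.0274]
side basket_in 0.83 [ 0.5445 -0.3155  0.0038]
```

Narrow sleeve stands in the basket (all three cameras agree). Now the wide one.

```bash
python3 -m crank '[[0,[-0.2,0.3,-4],[0,0,0]],[0,[0,0,-4],[0,0,0]],[0,[0,0,-4],[0,0,0]],[0,[0,0,-2],[0,0,0]],[0,[0,0,-1.8],[0,0,0]],[0,[0,0,0],[0,0,0]],[0,[0,0,0],[0,0,0]]]' 40
python3 -m crank '[[1,[0,0,0],[0,0,0]],[1,[0,0,0],[0,0,0]],[1,[0,0,0],[0,0,0]],[1,[0,0,0],[0,0,0]],[1,[0,0,0],[0,0,0]],[1,[0,0,0],[0,0,0]],[1,[0,0,0],[0,0,0]],[1,[0,0,0],[0,0,0]],[1,[0,0,0],[0,0,0]],[1,[0,0,0],[0,0,0]]]' 40
python3 -m crank '[[1,[0,0,2],[0,0,0]],[1,[0,0,4],[0,0,0]],[1,[0,0,4],[0,0,0]],[1,[0,0,4],[0,0,0]],[1,[0,0,2],[0,0,0]],[1,[0,0,0],[0,0,0]],[1,[0,0,0],[0,0,0]]]'
python3 - <<'E'
from h import *
print(telemetry.get_obs()['position'])
for c in ('wrist','side','scene'):
    p=viewer.camera(c)
    for t in ('wide_mid','pin_foot'):
        for r in mark_of(t,p): print(c,t,round(r['conf'],2),world(p,r['location']).round(4))
E
```

```text
clock: 8.6
position: [0.6131, -0.0197, 0.016]
ee_rot: [0.499, 0.501, -0.5, 0.5]
ft_force: [0.7, -0.6, 1.1]
grip_width: 0.999
clock: 9.43
position: [0.6147, -0.0198, 0.0182]
ee_rot: [0.5, 0.5, -0.499, 0.501]
ft_force: [-1.3, 0.0, 6.7]
grip_width: 0.579
clock: 10.02
position: [0.6143, -0.0198, 0.1783]
ee_rot: [0.5, 0.5, -0.499, 0.502]
ft_force: [0.3, -0.2, -1.5]
grip_width: 0.577
[ 0.61433684 -0.01979548  0.17828353]
wrist wide_mid 0.77 [ 0.6158 -0.0207  0.1874]
wrist pin_foot 0.56 [0.5195 0.3108 0.016 ]
side wide_mid 0.73 [ 0.6121 -0.0196  0.1835]
side wide_mid 0.42 [ 0.5437 -0.3147  0.03  ]
side pin_foot 0.71 [0.514  0.3101 0.0104]
scene wide_mid 0.74 [ 0.6162 -0.0205  0.1783]
scene pin_foot 0.71 [0.5137 0.3097 0.0097]
```

```bash
python3 -m crank '[[1,[-1.1,3.6,0],[0,0,0]],[1,[-1.1,3.6,0],[0,0,0]],[1,[-1.1,3.6,0],[0,0,0]],[1,[-1.1,3.7,0],[0,0,0]],[1,[-1.1,3.7,0],[0,0,0]],[1,[-1.1,3.7,0],[0,0,0]],[1,[-1.1,3.7,0],[0,0,0]],[1,[-1.1,3.7,0],[0,0,0]],[1,[-1.1,3.7,0],[0,0,0]],[1,[0,0,-3],[0,0,0]],[1,[0,0,0],[0,0,0]],[1,[0,0,0],[0,0,0]]]'
python3 - <<'E'
from h import *
print(telemetry.get_obs()['position'])
im=[]
for c in ('wrist','side','scene'):
    p=viewer.camera(c);im.append(p['frame'])
    for t in ('wide_mid','pin_foot'):
        for r in mark_of(t,p): print(c,t,round(r['conf'],2),world(p,r['location']).round(4))
s=cv2.resize(im[1][40:200,170:380],(630,480));q=cv2.resize(im[2][200:360,370:580],(630,480))
save('w3',cv2.resize(np.hstack([s,q]),(800,305)))
E
```

```text
clock: 11.47
position: [0.5138, 0.3096, 0.1452]
ee_rot: [0.498, 0.501, -0.5, 0.501]
ft_force: [0.5, -1.0, 0.1]
grip_width: 0.576
[0.51384452 0.30962558 0.14520839]
wrist pin_foot 0.66 [0.5184 0.3098 0.0134]
side wide_mid 0.82 [0.5089 0.3085 0.155 ]
side pin_foot 0.64 [0.5162 0.3091 0.0093]
scene wide_mid 0.77 [0.5174 0.3109 0.1504]
scene pin_foot 0.9 [0.5137 0.3107 0.0081]
```

View pics/w3.png

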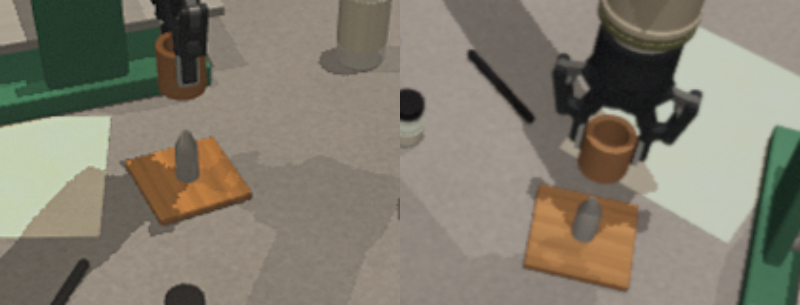

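Side crop: pin tip at about (187,132), sleeve hanging upright above it at (182,75). Scene crop: sleeve at (608,150), pin at (588,205). No obstacles around. Descend slowly and watch the force.

```bash
python3 -m crank '[[1,[0.1,0,-3],[0,0,0]],[1,[0,0,-2],[0,0,0]],[1,[0,0,-1],[0,0,0]],[1,[0,0,-0.5],[0,0,0]],[1,[0,0,-0.5],[0,0,0]],[1,[0,0,0],[0,0,0]],[1,[0,0,0],[0,0,0]]]'
python3 -m crank '[[1,[0,0,-0.5],[0,0,0]],[1,[0,0,-0.5],[0,0,0]],[1,[0,0,0],[0,0,0]],[1,[0,0,0],[0,0,0]]]'
python3 - <<'E'
from h import *
im=[]
for c in ('side','scene'):
    p=viewer.camera(c);im.append(p['frame'])
    for t in ('wide_mid','pin_foot'):
        for r in mark_of(t,p): print(c,t,round(r['conf'],2),world(p,r['location']).round(4))
s=cv2.resize(im[0][60:180,210:330],(400,400));q=cv2.resize(im[1][250:370,400:520],(400,400))
save('w4',np.hstack([s,q]))
E
```

```text
clock: 12.5
position: [0.5159, 0.3105, 0.0772]
ee_rot: [0.5, 0.501, -0.499, 0.501]
ft_force: [0.5, -0.3, -0.5]
grip_width: 0.574
clock: 12.83
position: [0.5154, 0.3101, 0.0661]
ee_rot: [0.499, 0.501, -0.499, 0.501]
ft_force: [0.1, -0.4, -0.1]
grip_width: 0.573
side wide_mid 0.87 [0.5152 0.3089 0.0748]
side pin_foot 0.76 [0.5143 0.3091 0.0099]
scene wide_mid 0.66 [0.5166 0.3069 0.0694]
scene pin_foot 0.58 [0.5142 0.3132 0.0108]
```

View pics/w4.png

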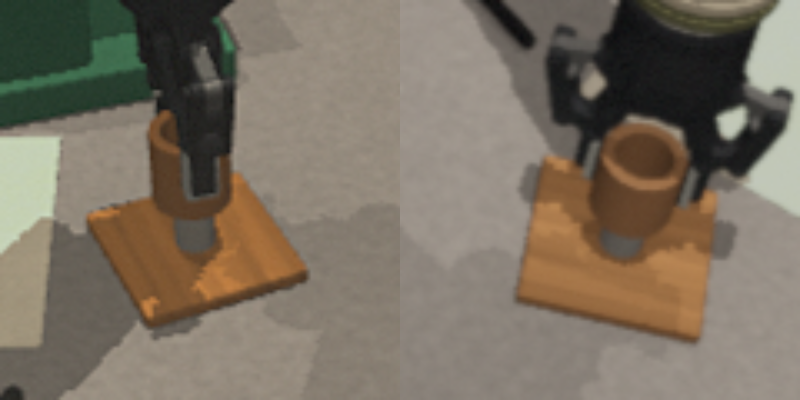

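Both views show the sleeve around the pin (side crop: pin foot (195,235), sleeve bottom rim centre (192,210)), with no contact force. Continue down.

```bash
python3 -m crank '[[1,[0,0,-0.5],[0,0,0]],[1,[0,0,-0.5],[0,0,0]],[1,[0,0,-0.5],[0,0,0]],[1,[0,0,0],[0,0,0]],[1,[0,0,0],[0,0,0]]]'
python3 -m crank '[[1,[0,0,-0.5],[0,0,0]],[1,[0,0,-0.5],[0,0,0]],[1,[0,0,-0.5],[0,0,0]],[1,[0,0,-0.4],[0,0,0]],[1,[0,0,0],[0,0,0]],[1,[0,0,0],[0,0,0]]]'
```

```text
clock: 13.55
position: [0.5152, 0.31, 0.0507]
ee_rot: [0.499, 0.501, -0.5, 0.501]
ft_force: [-0.2, 0.2, -1.0]
grip_width: 0.579
clock: 14.05
position: [0.5154, 0.3101, 0.032]
ee_rot: [0.499, 0.501, -0.5, 0.501]
ft_force: [-0.9, -0.0, -0.6]
grip_width: 0.576
```

```bash
python3 -m crank '[[1,[0,0,-0.1],[0,0,0]],[0,[0,0,0],[0,0,0]],[0,[0,0,0],[0,0,0]],[0,[0,0,0],[0,0,0]],[0,[0,0,0],[0,0,0]],[0,[0,0,0],[0,0,0]],[0,[0,0,0],[0,0,0]],[0,[0,0,0.5],[0,0,0]],[0,[0,0,2],[0,0,0]],[0,[0,0,4],[0,0,0]],[0,[0,0,4],[0,0,0]],[0,[0,0,4],[0,0,0]]]'
python3 -m crank '[[0,[-0.5,-3.5,1],[0,0,0]],[0,[-0.5,-3.5,1],[0,0,0]],[0,[-0.5,-3.5,0],[0,0,0]],[0,[-0.5,-3.5,0],[0,0,0]],[0,[0,0,0],[0,0,0]],[0,[0,0,0],[0,0,0]]]'
python3 - <<'E'
from h import *
im=[]
for c in ('wrist','side','scene'):
    p=viewer.camera(c);im.append(p['frame'])
    for t in ('wide_mid','narrow_mid','pin_foot','basket_in'):
        for r in mark_of(t,p):
            w=world(p,r['location'])
            if t!='narrow_mid' or w[1]<-.3: print(c,t,round(r['conf'],2),w.round(4))
s=cv2.resize(im[1][60:180,210:330],(400,400));q=cv2.resize(im[2][250:370,400:520],(400,400))
b=cv2.resize(im[2][180:300,120:260],(350,300))
save('w5',np.hstack([s,q])); save('w6',im[2])
E
```

```text
clock: 15.05
position: [0.515, 0.3101, 0.1783]
ee_rot: [0.499, 0.501, -0.499, 0.501]
ft_force: [0.9, 0.7, 0.5]
grip_width: 0.997
clock: 15.55
position: [0.4959, 0.1678, 0.197]
ee_rot: [-0.5, -0.499, 0.5, -0.5]
ft_force: [-0.9, 0.3, -0.2]
grip_width: 1.0
wrist wide_mid 0.95 [0.516  0.3102 0.0378]
side wide_mid 0.62 [0.5135 0.3111 0.0349]
side narrow_mid 0.67 [ 0.5405 -0.3182  0.0302]
side pin_foot 0.86 [0.5168 0.3112 0.008 ]
side basket_in 0.96 [ 0.5433 -0.3184  0.007 ]
scene wide_mid 0.94 [0.5173 0.3104 0.0361]
scene narrow_mid 0.73 [ 0.5451 -0.3175  0.0052]
scene narrow_mid 0.62 [ 0.5447 -0.3204  0.0353]
scene pin_foot 0.65 [0.5132 0.3099 0.0077]
scene basket_in 0.79 [ 0.5454 -0.3163  0.0025]
```

View pics/w5.png

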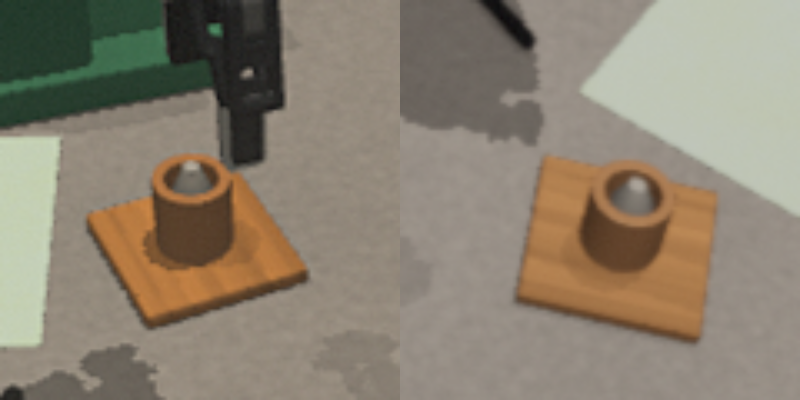

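View pics/w6.png

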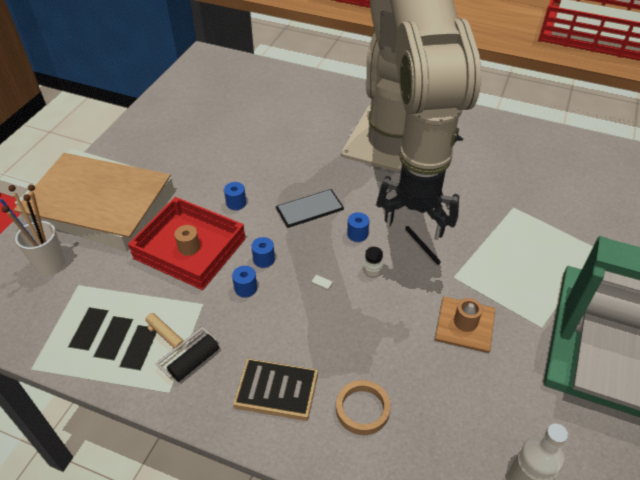

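The wide sleeve stands upright on the block with the pin tip showing in its bore (scene (468,315)). The narrow sleeve stands in the red basket (187,240), the blue ones have not moved, and the gripper is clear.

```bash
python3 -c "
from h import *
print(manip.hand_in())"
```

```text
the job is handed in; nothing more can be done
None
```

Both sleeves are where the task wants them, and I handed the job in at about 16 s on the robot clock. `hand_in` reports no verdict.

- **Wide sleeve:** it stands fully down on the pin. The three cameras put its centre at about (0.516, 0.311, 0.036). That is 1–2 mm from the pin's axis and about 24 mm above the block's top, and it looks upright in both views. The force stayed within 1 N while the sleeve went over the pin.
- **Narrow sleeve:** it stands in the red basket at about (0.543, -0.319, 0.031–0.035), within a few mm of the basket's centre and about 28 mm above its floor.
- **Surroundings:** the blue sleeves and other items have not moved, and the open gripper is clear of everything.

**Checks that disagreed:**
- The last scene picture gave a second narrow-sleeve detection at z = 0.005, below where the sleeve's centre can be. I took it as false, since the picture shows the sleeve standing and the other detections agree.
- Pin-foot heights from the last pictures read 8 mm instead of the true 12 mm, about the networks' stated error.
- Closing on the sleeves gave upward forces of 12 N and 7 N on the tool, probably the fingertips brushing the desk. These are well under the limits.

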